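# Reset the grind on the coffee grinder

### The job

The coffee grinder is on the wrong grind. Slacken the upper, smaller lock ring so that it no longer clamps, without forcing the dial meanwhile; turn the larger dial under it until the raised pointer on the dial stands at the long bar on the grinder's deck; then turn the lock ring tight again firmly by hand, until you feel about 0.6 newton metre and short of 0.8, which would spoil it, leave the dial at the bar, and do not disturb the things standing round it.

Things in the scene. Friction and masses are not known exactly. Their poses are not given: they have to be found in the camera images.
- grinder: Squat white coffee grinder, 124 x 124 mm, too heavy to move. Origin under its centre on the worktop, z up, -x is its front with the grounds drawer. A steel neck, 30 mm across, stands in the middle of its deck up to 148 mm above the worktop; dial (below), washer and lock ring (above) sit round it on the upright axis through the grinder's origin.
- deck_centre (a point): Centre of the round black deck, 115 mm across, 104 mm above the worktop. Seven white marks lie round it: one long bar at the grinder's -x side, and six short thin ones, each 0.30 rad further anticlockwise.
- index_bar (a point): Middle of the top of the long bar on the deck (20 x 5 mm, 2.5 mm high), 45.5 mm from the axis.
- dial_pointer (a point): Top of the pointer: a raised black rib 9 x 4.5 mm and 2 mm high on the upper face of the dial, 28 mm from the axis. Right when it lies on the straight line from the axis to the long bar.
- dial (a joint): Angle of the dial in rad, anticlockwise positive seen from above, 0 with the pointer at the long bar; starts between 0.8 and 1.2, so it must be turned clockwise; range -0.35 to 1.7, no stop or click at 0. Unclamped it takes about 0.1 Nm. Its face sinks 1.2 mm a radian clockwise, so in the end the ring has to go further round than it stood at first.
- dial_grip (a point): Middle of the dial, on the axis, 116 mm above the worktop. The dial is the lower, larger steel disc with a fine fluted rim: 65 mm across, 16 mm thick, its underside 4 mm above the deck. Its rim is free all round; washer and ring above it are narrower.
- lock_washer: Washer between dial and lock ring, 47 mm across, 3 mm thick, origin at the centre of its underside. It is keyed to the neck and cannot turn, so turning the ring does not drag the dial. While the ring presses on it, it holds the dial by friction; the dial must not be forced then.
- lock_ring: Lock ring, the upper, smaller steel ring with coarse flutes: 44 mm across, 16 mm high, 127 to 143 mm above the worktop; origin at the centre of its underside. A cam ring: turned clockwise seen from above, its inner ramps press the washer down, 6 mm a radian; anticlockwise slackens. It stays at its height, drags 0.3 Nm, breaks loose with 0.5 Nm, is slack after 0.3 rad and can turn 0.65 rad.
- ring_grip (a point): Middle of the lock ring, on the axis, 135 mm above the worktop. Firm is about 0.6 Nm clockwise; let go, it springs back a little and keeps 25 to 35 N on the washer (18 N needed). Over 150 N, about 0.8 Nm, spoils it. After a quick turn the moment read at rest can be too low by the 0.3 Nm drag: turn the last 0.4 rad in steps of about 0.02 rad.
- hopper: Clear plastic bean hopper, a funnel taken off the grinder and stood on its wide mouth, 96 mm across, 92 mm high; bystander. Origin under its centre.
- mug_1: White mug, 100 mm high; bystander.
- canister_coffee: Grey storage jar with wooden lid, 105 mm across, 93 mm high; bystander.
- teaspoon_1: Steel teaspoon, 133 mm long, lying on the worktop; bystander.

How it is judged:
On the way, in this order (a step that is already met when the one before it is completed fails the run):
1. the lock ring is slackened: it presses on the washer with less than 3 N, while the dial still stands where it was (pointer within 4 mm of its start) (contact force between lock_ring and lock_washer below 3 N and distance of dial_pointer from where it was at the start of the episode below 0.004 m), for 0.2 s.
2. with the ring slack (under 10 N) the dial is turned to the bar, within 0.12 rad (value of joint dial between -0.12 and 0.12 rad and contact force between lock_ring and lock_washer below 10 N), for 0.2 s.
At the end, for the whole second after the job is handed in: The dial's pointer stands at the long bar within 0.12 rad (7 degrees), the lock ring presses on the washer with more than 18 N, and the gripper has let go (value of joint dial between -0.12 and 0.12 rad and contact force between lock_ring and lock_washer above 18 N); the robot touches nothing.
It fails at once if the lock ring is overtightened (presses with more than 150 N) (contact force between lock_ring and lock_washer above 150 N).
It fails at once if the dial is forced: it has been turned from its start (pointer by over 5 mm) and is not at the bar (over 0.15 rad off) while the lock ring clamps it (over 15 N) (contact force between lock_ring and lock_washer above 15 N and distance of dial_pointer from where it was at the start of the episode above 0.005 m and (value of joint dial above 0.15 rad or value of joint dial below -0.15 rad)).
It fails at once if a bystander (hopper, mug, jar or teaspoon) is moved more than 20 mm (distance of any of hopper, mug_1, canister_coffee, teaspoon_1 from where it was at the start of the episode above 0.02 m).
It also fails if it takes over 72 s, if anything falls off the work surface, if the arm or the gripper's body presses on something with over 40 N, if the wrist force passes 120 N, or if a joint passes its speed limit or range.

### The arm

A 6-joint arm with a two-finger parallel gripper is mounted at the origin on a cart in front of the work surface, level with it; the furniture and walls round the work are solid. World frame = base frame: x ahead of the robot, y to its left, z up, the work surface at z = 0. Lengths are in m, angles in rad, forces in N, time in s.
With the tool pointing down it reaches from about 0.35 to 0.975 m from the base axis. Payload 4.9 kg.
Tool frame: the origin (TCP) lies at the very end of the fingers, on their centre line; the grasp point (between the pads) lies 19 mm behind it (ctrl.grasp_offset is the distance from the TCP to the grasp point, in m); z points along the fingers, y is the line along which they close (so a half turn about z gives the same grasp; the last joint's range is limited). The gripper opens to 85 mm and grips with 20 to 120 N. Pads are 22 mm wide; open, the fingers measure 114 mm over their backs; the gripper's body (76 mm by 85 mm) begins 54 mm behind the grasp point. The pads swing forward as they close: fully open they stand 13 mm farther back than shut.
Start: joints at [1.021, 0.053, 1.613, -0, 1.476, -0.119], TCP at [0.261, 0.568, 0.231] pointing down, gripper open.
Joint ranges: [-3.01, 3.01], [-1.01, 2.22], [0.06, 2.58], [-1.02, 4.17], [0.09, 2.62], [-3.14, 3.14]. Speed limits (rad/s): [2.57, 2.57, 3.14, 3.14, 3.14, 3.14].

### API

Orientations are given as a rotation vector (axis times angle).
In Python, from station import ctrl, optics gives the robot as it stands.
- The arm moves only by the shell command python3 -m handwheel 'ROWS' [OPENING] [FORCE]. ROWS is JSON, a list of rows, each an object of numbers: "tx", "ty", "tz": the shift along the tool's x, y, z in mm; "roll": the turn about the tool's z in rad. A call has 1 to 12 rows; each row shifts and turns the commanded pose from where the row before left it, along the tool's axes as they then stand; what a row does not reach is not made up. A row lasts 1/12 s, in which the tool goes at most 41.7 mm and 7.16 degrees, less where a joint would pass 70% of its speed; a pose out of reach is approached as far as the arm can. A call with a gripper value outside its range is refused whole. OPENING is the finger opening in mm, from 0 to 85.4, set as the call begins (- or left out, the last holds). The fingers move at their own pace and stop on an object; FORCE is the grip in N (left out, the last holds). Time passes only in rows, so rows that do not move let the fingers close. It gives the time, the measured TCP pose, the force, the opening and the grip force at its end, in the units of the state.
- ctrl.get_obs(): the state, without advancing time (a new reading comes with each control period).
- optics.get_image(name): name is "scene" or "side" or "wrist"; returns (picture, depth): 420x560x3 uint8, red, green, blue; 420x560 float32, m along the optical axis (not along the pixel's ray), 0 where there is no reading.
- optics.camera_params(name): a dict with "mtx" (3x3 intrinsics, pixels), "extrinsics" (4x4, takes a point from camera to world coordinates); the wrist camera has in their place "tool_from_camera" (4x4, takes a point from camera to tool coordinates, whose origin is the TCP and whose axes are the flange's). Camera axes: x right, y down, z forward; pixel columns grow to the right and rows downward; lengths in m; the calibration is good to about 2 mm. A picture is of the moment at which its call begins: read the wrist's pose just before it. camera_params takes no time and is no camera call.
- ctrl.finish_job(): hands the job in; it is judged then, once.
The state is a dict: "t": time; "q": joint angles; "dq": joint speeds; "effort": joint torques, N m; "tool_pos": TCP position; "tool_rot": TCP orientation; "contact_force": force on the tool from outside, world axes, zero at the start; "wrist_torque": the same for the moment, N m; "opening": finger opening in m; "grip_force": force on a finger pad.
Only numpy, scipy, OpenCV 4.12 (cv2) and the standard library are available. Lean on these libraries where they do the work, as an engineer would, in place of code of your own. Each camera call takes 0.05 s, during which the arm holds its last target. There are 200 camera calls.

## Working session

There is one attempt and no reset: what is moved stays moved. The work goes in short steps, Python scripts to look and compute and a shell command to move; the robot and the scene stay as the last step left them, time stands still between calls to the robot, and variables do not carry over. Pictures are saved under pics/ and viewed, at most 12 in all, crops included, and the job is handed in when it is done.

```bash
ls; mkdir -p pics; python3 - <<'E'
from station import ctrl, optics
import cv2,numpy as np
o=ctrl.get_obs();print(o)
ims=[]
for n in("scene","side"):
    im,d=optics.get_image(n);np.savez(f"pics/{n}.npz",im=im,d=d)
    cv2.imwrite(f"pics/{n}.png",im[:,:,::-1]);p=optics.camera_params(n);print(n,p["mtx"].round(1).tolist(),p["extrinsics"].round(3).tolist())
print(optics.camera_params("wrist")); print(ctrl.grasp_offset)
E
```

```text
pics
{'t': 0.0, 'q': array([ 1.02100662e+00,  5.33242320e-02,  1.61427615e+00,  8.04007693e-06,
        1.47599773e+00, -1.18996075e-01]), 'dq': array([ 0.00032637,  0.00074106, -0.00101136, -0.00106903,  0.0023784 ,
       -0.00031654]), 'effort': array([ 2.83047648e-04, -3.93656337e+01, -3.70189762e+01, -7.70815041e-05,
        6.67728775e-03, -1.45015076e-05]), 'tool_pos': array([0.26066716, 0.56737135, 0.2300939 ]), 'tool_rot': array([-6.71327177e-01, -3.06834367e+00,  2.97092115e-03]), 'contact_force': array([-0.41482235, -0.50553065,  0.42281386]), 'wrist_torque': array([-0.03207567,  0.00285752, -0.03260238]), 'grip_force': 0.0, 'opening': 0.08550083805972951}
scene [[391.1, 0.0, 278.3], [0.0, 391.1, 214.0], [0.0, 0.0, 1.0]] [[0.511, -0.622, 0.593, -0.006], [-0.859, -0.374, 0.348, -0.334], [0.005, -0.688, -0.726, 0.733], [0.0, 0.0, 0.0, 1.0]]
side [[447.7, 0.0, 279.5], [0.0, 447.7, 209.7], [0.0, 0.0, 1.0]] [[0.856, -0.221, 0.467, -0.109], [-0.516, -0.393, 0.761, -1.028], [0.015, -0.892, -0.451, 0.686], [0.0, 0.0, 0.0, 1.0]]
{'mtx': array([[312.73670988,   0.        , 282.07087834],
       [  0.        , 312.73670988, 209.88024807],
       [  0.        ,   0.        ,   1.        ]]), 'tool_from_camera': array([[ 3.96648551e-04, -9.58929890e-01, -2.83642923e-01,
         7.23515829e-02],
       [ 9.99999899e-01,  3.20584428e-04,  3.14587508e-04,
        -6.15311420e-04],
       [-2.10735861e-04, -2.83643019e-01,  9.58929921e-01,
        -1.43258646e-01],
       [ 0.00000000e+00,  0.00000000e+00,  0.00000000e+00,
         1.00000000e+00]])}
0.0187
```

View pics/scene.png

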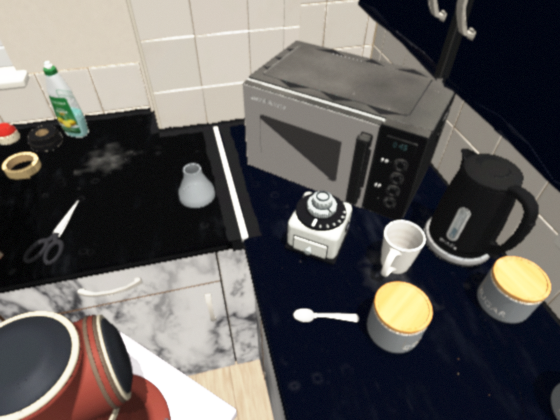

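View pics/side.png

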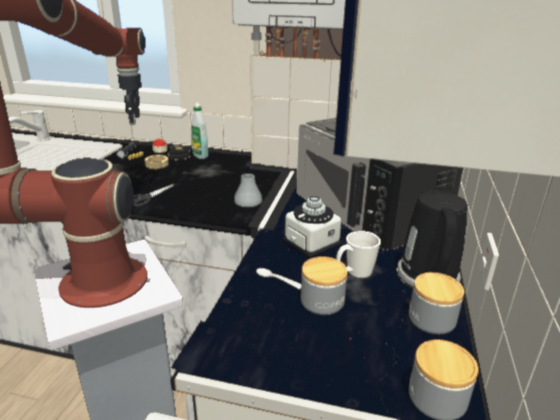

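The scene view shows the grinder at about (320,222) with its neck top at (322,195), the microwave behind it, the mug at (403,247), the hopper at (197,186), the jar at (400,315) and the spoon at (325,316). The side view has the grinder at (313,222).

```bash
cat > h.py <<'E'
from station import ctrl, optics
import cv2,numpy as np
from scipy.spatial.transform import Rotation as R
def cam(n,o=None):
    p=optics.camera_params(n)
    if n!="wrist": return p["mtx"],p["extrinsics"]
    T=np.eye(4);T[:3,:3]=R.from_rotvec(o["tool_rot"]).as_matrix();T[:3,3]=o["tool_pos"]
    return p["mtx"],T@p["tool_from_camera"]
def cloud(d,K,E):
    v,u=np.indices(d.shape);P=np.stack([(u-K[0,2])/K[0,0]*d,(v-K[1,2])/K[1,1]*d,d],-1)
    return P@E[:3,:3].T+E[:3,3]
def plane(uv,z,K,E):
    r=np.column_stack([(np.atleast_2d(uv)-K[:2,2])/[K[0,0],K[1,1]],np.ones(len(np.atleast_2d(uv)))])@E[:3,:3].T
    return E[:3,3]+r*((z-E[2,3])/r[:,2])[:,None]
E
python3 - <<'E'
from h import *
for n,uvs in(("scene",{"neck":(322,195),"mug":(403,235),"hop":(193,168),"jar":(403,305),"spoonL":(300,315),"spoonR":(355,318),"mwL":(250,165),"mwR":(375,205)}),("side",{"neck":(315,200),"mug":(362,240),"jar":(325,270)})):
    z=np.load(f"pics/{n}.npz");K,E=cam(n);C=cloud(z["d"],K,E)
    for k,(u,v) in uvs.items(): print(n,k,C[v,u].round(3))
    g=z["im"].astype(int)
    c=C[uvs["neck"][1],uvs["neck"][0]]
    m=(C[...,2]>.124)&(C[...,2]<.16)&(np.hypot(C[...,0]-c[0],C[...,1]-c[1])<.04)
    print("ring pts",m.sum(),C[m].min(0),C[m].max(0),C[m].mean(0))
    m=(C[...,2]>.10)&(C[...,2]<.108)&(np.hypot(C[...,0]-c[0],C[...,1]-c[1])<.09)
    print("deck",m.sum(),C[m].min(0),C[m].max(0))
    # microwave front: points high above
    m=(C[...,2]>.05)&(C[...,2]<.25)&(np.hypot(C[...,0]-c[0],C[...,1]-c[1])<.3)&(C[...,0]>c[0]+.06)
    cv2.imwrite(f"pics/{n}_crop.png",cv2.resize(z["im"][150:290,250:440,::-1],None,fx=4,fy=4,interpolation=cv2.INTER_CUBIC))
E
```

```text
scene neck [ 0.575 -0.104  0.142]
scene mug [ 0.634 -0.286  0.059]
scene hop [0.558 0.255 0.076]
scene jar [ 0.437 -0.344  0.092]
scene spoonL [ 0.366 -0.17   0.003]
scene spoonR [ 0.418 -0.27   0.005]
scene mwL [ 0.721  0.19  -0.001]
scene mwR [ 0.718 -0.192  0.034]
ring pts 415 [ 0.53951331 -0.13721699  0.12404709] [ 0.59357817 -0.07601759  0.15024052] [ 0.56347839 -0.11008888  0.13703415]
deck 907 [ 0.51311665 -0.163478    0.10006623] [ 0.6282965  -0.05068046  0.10792508]
side neck [ 0.567 -0.115  0.146]
side mug [ 0.62  -0.263  0.077]
side jar [ 0.438 -0.344  0.091]
ring pts 237 [ 0.53818798 -0.1358423   0.12401682] [ 0.59845837 -0.07628037  0.1515087 ] [ 0.56293999 -0.11436526  0.13600882]
deck 382 [ 0.51054917 -0.16622569  0.10007009] [ 0.62756444 -0.04655677  0.10799699]
```

View pics/scene_crop.png

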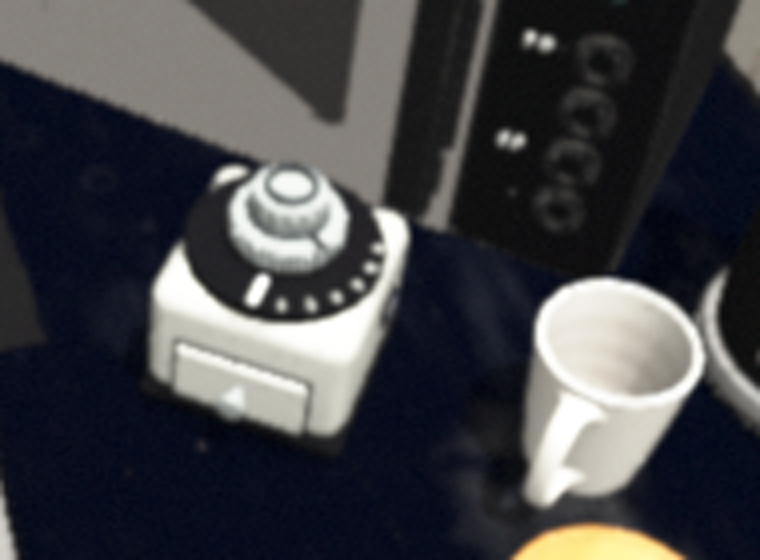

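The crop shows the bar on the deck at crop (258,290), with the short marks running anticlockwise from it. The pointer is near crop (322,242). I'll move above the grinder for a wrist view.

```bash
R='{"tx":-23.4,"ty":-20.1}'; python3 -m handwheel '[{"tx":-23.4,"ty":-20.1},{"tx":-23.4,"ty":-20.1},{"tx":-23.4,"ty":-20.1},{"tx":-23.4,"ty":-20.1},{"tx":-23.4,"ty":-20.1},{"tx":-23.4,"ty":-20.1},{"tx":-23.4,"ty":-20.1},{"tx":-23.4,"ty":-20.1},{"tx":-23.4,"ty":-20.1},{"tx":-23.4,"ty":-20.1},{"tx":-23.4,"ty":-20.1},{"tx":-23.4,"ty":-20.1}]'
python3 -m handwheel '[{"tx":-23.4,"ty":-20.1},{"tx":-23.4,"ty":-20.1},{"tx":-23.4,"ty":-20.1},{"tx":-23.4,"ty":-20.1},{"tx":-23.4,"ty":-20.1},{"tx":-23.4,"ty":-20.1},{"tx":-23.4,"ty":-20.1},{"tx":-23.4,"ty":-20.1},{"tx":-23.4,"ty":-20.1},{"tx":-23.4,"ty":-20.1},{"tx":-23.4,"ty":-20.1},{"tx":-23.4,"ty":-20.1}]'
python3 -m handwheel '[{"tx":0},{"tx":0},{"tx":0}]'
cat > w.py <<'E'
import sys
from h import *
o=ctrl.get_obs();im,d=optics.get_image("wrist");np.savez(f"pics/{sys.argv[1]}.npz",im=im,d=d,pos=o["tool_pos"],rot=o["tool_rot"])
print(o["t"],o["q"].round(3),o["tool_pos"].round(4),o["tool_rot"].round(4),o["wrist_torque"].round(3),o["contact_force"].round(1))
cv2.imwrite(f"pics/{sys.argv[1]}.png",im[:,:,::-1])
E
python3 w.py w1
```

```text
0.1 [ 1.021  0.053  1.614 -0.     1.476 -0.119] [0.2607 0.5674 0.2302] [-6.7130e-01 -3.0684e+00  2.8000e-03] [0.026 0.015 0.036] [ 0.2  0.1 -0.6]$[0]: bad value
$[0]: bad value
$[0]: bad value
```

View pics/w1.png

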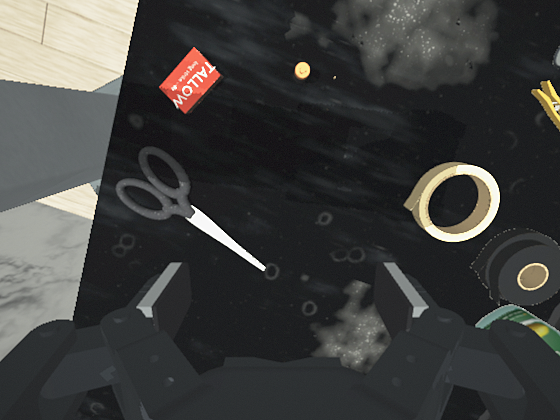

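The wrist view still shows the hob area, with scissors and tape, because the arm did not move. The rows probably need all four keys.

```bash
python3 -m handwheel '[{"tx":-23.4,"ty":-20.1,"tz":0,"roll":0}]'; python3 -m handwheel --help | head -20
```

```text
t: 0.23
tool_pos: [0.2723, 0.5418, 0.2305]
tool_rot: [-0.665, -3.069, -0.001]
contact_force: [0.4, -0.7, -0.3]
opening: 0.0854
grip_force: 0.0invalid input: not JSON, or not a number
```

```bash
python3 -m handwheel '[{"tx":-23.4,"ty":-20.1,"tz":0,"roll":0},{"tx":-23.4,"ty":-20.1,"tz":0,"roll":0},{"tx":-23.4,"ty":-20.1,"tz":0,"roll":0},{"tx":-23.4,"ty":-20.1,"tz":0,"roll":0},{"tx":-23.4,"ty":-20.1,"tz":0,"roll":0},{"tx":-23.4,"ty":-20.1,"tz":0,"roll":0},{"tx":-23.4,"ty":-20.1,"tz":0,"roll":0},{"tx":-23.4,"ty":-20.1,"tz":0,"roll":0},{"tx":-23.4,"ty":-20.1,"tz":0,"roll":0},{"tx":-23.4,"ty":-20.1,"tz":0,"roll":0},{"tx":-23.4,"ty":-20.1,"tz":0,"roll":0},{"tx":-23.4,"ty":-20.1,"tz":0,"roll":0}]'
python3 -m handwheel '[{"tx":-23.4,"ty":-20.1,"tz":0,"roll":0},{"tx":-23.4,"ty":-20.1,"tz":0,"roll":0},{"tx":-23.4,"ty":-20.1,"tz":0,"roll":0},{"tx":-23.4,"ty":-20.1,"tz":0,"roll":0},{"tx":-23.4,"ty":-20.1,"tz":0,"roll":0},{"tx":-23.4,"ty":-20.1,"tz":0,"roll":0},{"tx":-23.4,"ty":-20.1,"tz":0,"roll":0},{"tx":-23.4,"ty":-20.1,"tz":0,"roll":0},{"tx":-23.4,"ty":-20.1,"tz":0,"roll":0},{"tx":-23.4,"ty":-20.1,"tz":0,"roll":0},{"tx":-23.4,"ty":-20.1,"tz":0,"roll":0},{"tx":0,"ty":0,"tz":0,"roll":0}]'
python3 w.py w2
```

```text
t: 1.23
tool_pos: [0.4284, 0.2019, 0.2311]
tool_rot: [-0.671, -3.069, 0.0]
contact_force: [1.0, 0.2, -0.1]
opening: 0.0857
grip_force: 0.0
t: 2.23
tool_pos: [0.5709, -0.1093, 0.2307]
tool_rot: [0.678, 3.067, -0.003]
contact_force: [0.2, -0.3, 0.2]
opening: 0.0852
grip_force: 0.0
2.2333 [-0.316 -0.05   1.717 -0.002  1.475 -1.452] [ 0.5709 -0.1093  0.2307] [ 6.7820e-01  3.0673e+00 -2.7000e-03] [ 0.006  0.019 -0.04 ] [ 0.2 -0.3  0.2]
```

View pics/w2.png

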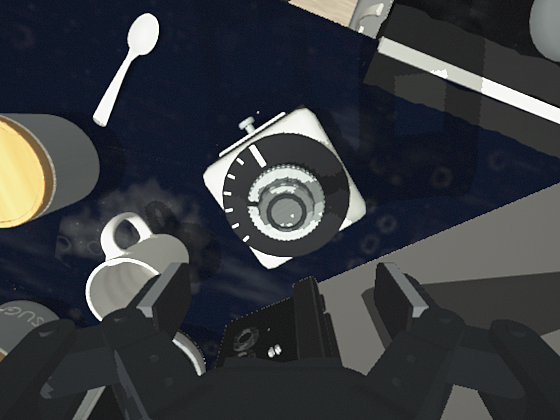

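The wrist view shows the grinder with its deck centred near (288,198), the long bar at (258,155), the pointer near (250,206) and the neck top at (286,210).

```bash
cat > meas.py <<'E'
import sys
from h import *
z=np.load(f"pics/{sys.argv[1]}.npz");o=dict(tool_pos=z["pos"],tool_rot=z["rot"]);K,E=cam("wrist",o)
C=cloud(z["d"],K,E);g=cv2.cvtColor(z["im"],cv2.COLOR_RGB2GRAY)
c=np.array([.570,-.108])
def circ(P):
    A=np.c_[2*P,np.ones(len(P))];s=np.linalg.lstsq(A,(P**2).sum(1),rcond=None)[0];return s[:2],np.sqrt(s[2]+s[:2]@s[:2])
for nm,lo,hi,rmax in(("neck",.1455,.152,.03),("ring",.1395,.1455,.035),("dial",.120,.1265,.05),("deck",.101,.107,.07)):
    m=(C[...,2]>lo)&(C[...,2]<hi)&(np.hypot(*(C[...,:2]-c).transpose(2,0,1))<rmax)
    mm=m.astype(np.uint8)*255
    cs,_=cv2.findContours(mm,cv2.RETR_EXTERNAL,cv2.CHAIN_APPROX_NONE)
    if not cs: print(nm,"none");continue
    k=cv2.convexHull(max(cs,key=len))[:,0]
    print(nm,m.sum(),np.median(C[m][:,2]).round(4),[x.round(4) for x in circ(plane(k,np.median(C[m][:,2]),K,E)[:,:2])])
# bar: rectify deck plane
def rect(zp,name):
    s=4000;n=600;ii=np.indices((n,n));X=c[0]+(n/2-ii[0])/s;Y=c[1]+(n/2-ii[1])/s
    P=np.stack([X,Y,np.full_like(X,zp)],-1)-E[:3,3];Q=P@E[:3,:3]
    u=K[0,0]*Q[...,0]/Q[...,2]+K[0,2];v=K[1,1]*Q[...,1]/Q[...,2]+K[1,2]
    return cv2.remap(z["im"],u.astype(np.float32),v.astype(np.float32),cv2.INTER_CUBIC)[:,:,::-1]
cv2.imwrite(f"pics/{sys.argv[1]}_r.png",cv2.resize(np.hstack([rect(.1065,"")[:, :],rect(.126,"")]),(800,400)))
E
python3 meas.py w2
```

```text
neck 538 0.1482 [array([ 0.5688, -0.1053]), np.float64(0.0153)]
ring 1649 0.1433 [array([ 0.5682, -0.1052]), np.float64(0.0211)]
dial 1801 0.1244 [array([ 0.5684, -0.1052]), np.float64(0.032)]
deck 7866 0.1045 [array([ 0.5687, -0.1052]), np.float64(0.0568)]
```

View pics/w2_r.png

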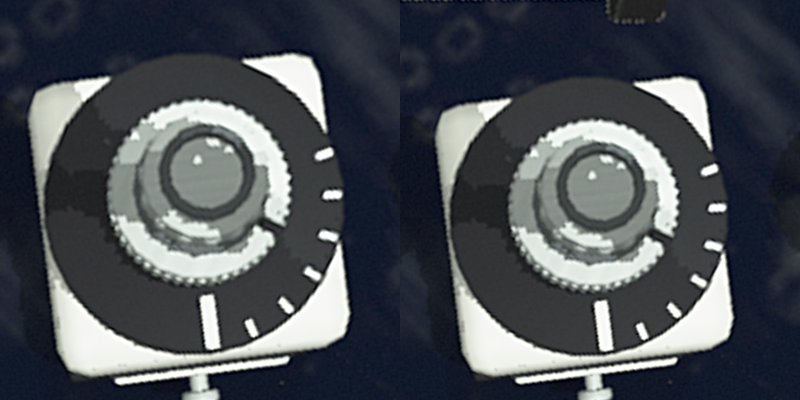

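Rectified view (2667 px/m): axis at about (193,204), bar at (208,321), pointer at (263,236) in the right panel. The axis is (0.5685, -0.1052) and the dial stands at about +1.01 rad. I'll align to the axis, turn the fingers away from the pointer and descend.

```bash
python3 -m handwheel '[{"tx":3.9,"ty":2.7,"tz":0,"roll":0},{"tx":0,"ty":0,"tz":5,"roll":0.1},{"tx":0,"ty":0,"tz":5,"roll":0.1},{"tx":0,"ty":0,"tz":10,"roll":0.1},{"tx":0,"ty":0,"tz":10,"roll":0.1},{"tx":0,"ty":0,"tz":10,"roll":0.1},{"tx":0,"ty":0,"tz":10,"roll":0.1},{"tx":0,"ty":0,"tz":10,"roll":0.1},{"tx":0,"ty":0,"tz":10,"roll":0.1},{"tx":0,"ty":0,"tz":8,"roll":0},{"tx":0,"ty":0,"tz":0,"roll":0},{"tx":0,"ty":0,"tz":0,"roll":0}]' 85
python3 w.py w3; python3 meas.py w3
```

```text
t: 3.28
tool_pos: [0.5668, -0.0999, 0.1529]
tool_rot: [-1.809, -2.567, 0.0]
contact_force: [0.5, -0.7, -0.2]
opening: 0.0848
grip_force: 0.0
3.2833 [-0.304 -0.002  1.803  0.     1.342 -0.647] [ 0.5668 -0.0999  0.1529] [-1.8089e+00 -2.5672e+00  4.0000e-04] [ 0.023 -0.023  0.008] [ 0.5 -0.7 -0.2]
neck 1098 0.1482 [array([ 0.5693, -0.1049]), np.float64(0.0153)]
ring 3154 0.1433 [array([ 0.569 , -0.1043]), np.float64(0.0211)]
dial 2970 0.1244 [array([ 0.5691, -0.1044]), np.float64(0.0318)]
deck 13259 0.1045 [array([ 0.5694, -0.1049]), np.float64(0.0567)]
```

View pics/w3.png

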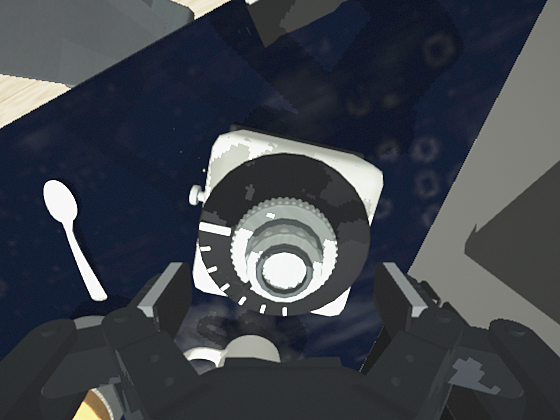

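The wrist view shows the neck centred at (284,270) between the open pads, which are at (165,300) and (395,300). The axis still needs a shift of about -5.4 mm along tool x.

```bash
python3 -m handwheel '[{"tx":-5.4,"ty":0.3,"tz":0,"roll":0},{"tx":0,"ty":0,"tz":0,"roll":0},{"tx":0,"ty":0,"tz":0,"roll":0}]'
python3 w.py w4; python3 meas.py w4
```

```text
t: 3.58
tool_pos: [0.57, -0.1063, 0.1541]
tool_rot: [1.813, 2.564, 0.001]
contact_force: [-1.0, -0.1, 0.1]
opening: 0.0849
grip_force: 0.0
3.5833 [-0.313  0.005  1.793  0.     1.342 -0.653] [ 0.57   -0.1063  0.1541] [1.8128e+00 2.5642e+00 6.0000e-04] [-0.055  0.003  0.009] [-1.  -0.1  0.1]
neck 1120 0.1483 [array([ 0.5693, -0.1049]), np.float64(0.0153)]
ring 3227 0.1433 [array([ 0.5691, -0.1043]), np.float64(0.0212)]
dial 3050 0.1244 [array([ 0.5692, -0.1047]), np.float64(0.032)]
deck 13579 0.1046 [array([ 0.5694, -0.105 ]), np.float64(0.0567)]
```

```bash
python3 -m handwheel '[{"tx":1.2,"ty":0,"tz":10,"roll":0},{"tx":0,"ty":0,"tz":10,"roll":0},{"tx":0,"ty":0,"tz":5,"roll":0},{"tx":0,"ty":0,"tz":3,"roll":0},{"tx":0,"ty":0,"tz":0,"roll":0},{"tx":0,"ty":0,"tz":0,"roll":0}]'
python3 w.py w5; python3 meas.py w5
```

```text
t: 4.13
tool_pos: [0.5689, -0.1046, 0.1248]
tool_rot: [-1.813, -2.565, 0.0]
contact_force: [-0.3, 0.6, -0.1]
opening: 0.0853
grip_force: 0.0
4.1333 [-0.311  0.033  1.817  0.     1.293 -0.651] [ 0.5689 -0.1046  0.1248] [-1.8130e+00 -2.5646e+00  4.0000e-04] [-0.023  0.036 -0.004] [-0.3  0.6 -0.1]
neck 1615 0.1481 [array([ 0.5692, -0.1048]), np.float64(0.0154)]
ring 4454 0.1433 [array([ 0.569 , -0.1041]), np.float64(0.0212)]
dial 3978 0.1244 [array([ 0.569 , -0.1045]), np.float64(0.032)]
deck 17065 0.1045 [array([ 0.5694, -0.105 ]), np.float64(0.0567)]
```

Well centred. I'll close on the ring.

```bash
python3 -m handwheel '[{"tx":0,"ty":0,"tz":0,"roll":0},{"tx":0,"ty":0,"tz":0,"roll":0},{"tx":0,"ty":0,"tz":0,"roll":0},{"tx":0,"ty":0,"tz":0,"roll":0},{"tx":0,"ty":0,"tz":0,"roll":0},{"tx":0,"ty":0,"tz":0,"roll":0},{"tx":0,"ty":0,"tz":0,"roll":0},{"tx":0,"ty":0,"tz":0,"roll":0},{"tx":0,"ty":0,"tz":0,"roll":0},{"tx":0,"ty":0,"tz":0,"roll":0}]' 30 80
python3 w.py w6
```

```text
t: 5.02
tool_pos: [0.5696, -0.1047, 0.1263]
tool_rot: [1.813, 2.564, 0.001]
contact_force: [-0.6, 1.7, 5.3]
opening: 0.0406
grip_force: 80.5
5.0167 [-0.31   0.031  1.816  0.     1.293 -0.651] [ 0.5696 -0.1047  0.1263] [1.8129e+00 2.5644e+00 1.2000e-03] [ 0.268  0.119 -0.021] [-0.6  1.7  5.3]
```

View pics/w6.png

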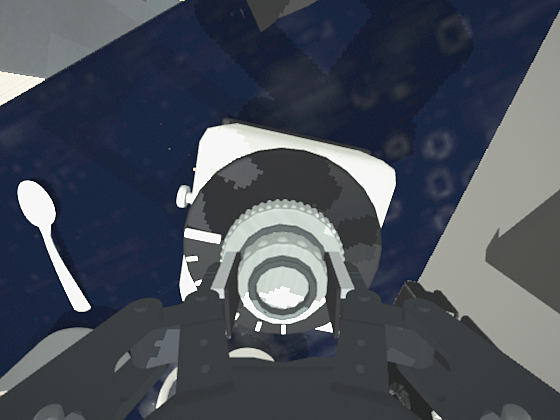

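The ring is gripped: the pads close on it at (235,290) and (335,290), opening 40.6 mm. I'll slacken it anticlockwise.

```bash
python3 -m handwheel '[{"tx":0,"ty":0,"tz":-0.7,"roll":0},{"tx":0,"ty":0,"tz":0,"roll":-0.03},{"tx":0,"ty":0,"tz":0,"roll":-0.03},{"tx":0,"ty":0,"tz":0,"roll":-0.03},{"tx":0,"ty":0,"tz":0,"roll":-0.03},{"tx":0,"ty":0,"tz":0,"roll":0}]'
python3 w.py w7
python3 -m handwheel '[{"tx":0,"ty":0,"tz":0,"roll":-0.03},{"tx":0,"ty":0,"tz":0,"roll":-0.03},{"tx":0,"ty":0,"tz":0,"roll":-0.03},{"tx":0,"ty":0,"tz":0,"roll":-0.03},{"tx":0,"ty":0,"tz":0,"roll":-0.03},{"tx":0,"ty":0,"tz":0,"roll":-0.03},{"tx":0,"ty":0,"tz":0,"roll":-0.03},{"tx":0,"ty":0,"tz":0,"roll":-0.03},{"tx":0,"ty":0,"tz":0,"roll":0},{"tx":0,"ty":0,"tz":0,"roll":0}]'
python3 w.py w8; python3 meas.py w8
```

```text
t: 5.57
tool_pos: [0.5695, -0.1048, 0.1262]
tool_rot: [1.655, 2.669, 0.001]
contact_force: [0.9, 1.7, 1.7]
opening: 0.0408
grip_force: 84.5
5.5667 [-0.311  0.031  1.816  0.     1.293 -0.771] [ 0.5695 -0.1048  0.1262] [1.6554e+00 2.6689e+00 9.0000e-04] [ 0.168 -0.244  0.157] [0.9 1.7 1.7]
t: 6.45
tool_pos: [0.5693, -0.1048, 0.1262]
tool_rot: [1.326, 2.847, -0.0]
contact_force: [1.0, 0.8, 2.9]
opening: 0.0405
grip_force: 86.8
6.45 [-0.311  0.031  1.816 -0.     1.294 -1.01 ] [ 0.5693 -0.1048  0.1262] [ 1.3258  2.8474 -0.    ] [ 0.13  -0.157  0.044] [1.  0.8 2.9]
neck 2026 0.1482 [array([ 0.5688, -0.1049]), np.float64(0.0154)]
ring 4811 0.1433 [array([ 0.5675, -0.1027]), np.float64(0.0247)]
dial 2800 0.1244 [array([ 0.568 , -0.1039]), np.float64(0.0313)]
deck 14415 0.1046 [array([ 0.5688, -0.1049]), np.float64(0.0565)]
```

View pics/w8_r.png

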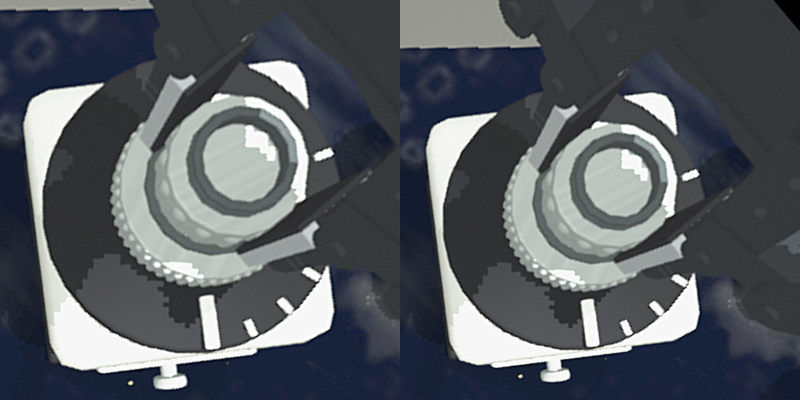

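The view shows the pads on the ring, with the bar at (209,321) in the left panel and the pointer hidden under a finger. A little more slack, then release and check.

```bash
python3 -m handwheel '[{"tx":0,"ty":0,"tz":0,"roll":-0.03},{"tx":0,"ty":0,"tz":0,"roll":-0.03},{"tx":0,"ty":0,"tz":0,"roll":-0.03},{"tx":0,"ty":0,"tz":0,"roll":0},{"tx":0,"ty":0,"tz":0,"roll":0}]'
python3 -c "
from station import ctrl;o=ctrl.get_obs();print(o['wrist_torque'],o['q'][5])"
python3 -m handwheel '[{"tx":0,"ty":0,"tz":0,"roll":0},{"tx":0,"ty":0,"tz":0,"roll":0},{"tx":0,"ty":0,"tz":0,"roll":0},{"tx":0,"ty":0,"tz":0,"roll":0},{"tx":0,"ty":0,"tz":0,"roll":0},{"tx":0,"ty":0,"tz":0,"roll":0},{"tx":0,"ty":0,"tz":0,"roll":0},{"tx":0,"ty":0,"tz":0,"roll":0}]' 85
python3 w.py w9; python3 meas.py w9; cat > ang.py <<'E'
# pointer angle: dark arc on the dial face ring r=27..31 mm
import sys
from h import *
z=np.load(f"pics/{sys.argv[1]}.npz");o=dict(tool_pos=z["pos"],tool_rot=z["rot"]);K,E=cam("wrist",o)
c=np.array([float(sys.argv[2]),float(sys.argv[3])]);g=cv2.cvtColor(z["im"],cv2.COLOR_RGB2GRAY).astype(np.float32)
def prof(rs,h):
    t=np.deg2rad(np.arange(-60,120,.5));out=0
    for r in rs:
        P=np.stack([c[0]-r*np.cos(t),c[1]-r*np.sin(t),np.full_like(t,h)],-1)-E[:3,3];Q=P@E[:3,:3]
        out=out+cv2.remap(g,(K[0,0]*Q[:,0]/Q[:,2]+K[0,2]).astype(np.float32)[None],(K[1,1]*Q[:,1]/Q[:,2]+K[1,2]).astype(np.float32)[None],1)[0]
    return t,out/len(rs)
t,b=prof(np.linspace(.038,.052,8),.1065);w=np.clip(b-120,0,None)
i=np.argmax(np.convolve(w,np.ones(9),'same'));s=slice(max(i-10,0),i+11);bar=(w[s]*t[s]).sum()/w[s].sum()
t,p=prof(np.linspace(.0265,.0305,5),float(sys.argv[4]));print("bar",bar.round(3),"profile by 5deg:",p[::10].astype(int).tolist())
w=np.clip(np.median(p)-20-p,0,None);k=np.convolve(w,np.ones(21),'same');i=np.argmax(k);s=slice(max(i-12,0),i+13);pt=(w[s]*t[s]).sum()/w[s].sum()
print("pointer",pt.round(3),"dial",(pt-bar).round(3))
E
python3 ang.py w9 .569 -.1049 .126; python3 ang.py w2 .5687 -.1052 .126
```

```text
t: 6.92
tool_pos: [0.5693, -0.1049, 0.1262]
tool_rot: [1.197, 2.904, -0.0]
contact_force: [0.4, 0.1, 3.0]
opening: 0.0405
grip_force: 86.9
[ 0.06920506 -0.10387227  0.04276406] -1.0997305681150586
t: 7.58
tool_pos: [0.5691, -0.1047, 0.126]
tool_rot: [-1.196, -2.905, 0.0]
contact_force: [-0.4, -0.3, -0.0]
opening: 0.0848
grip_force: 0.0
7.5833 [-0.311  0.031  1.816 -0.     1.294 -1.101] [ 0.5691 -0.1047  0.126 ] [-1.1955e+00 -2.9051e+00  1.0000e-04] [-0.053  0.022 -0.066] [-0.4 -0.3 -0. ]
neck 1588 0.1482 [array([ 0.5688, -0.1051]), np.float64(0.0153)]
ring 4383 0.1433 [array([ 0.5681, -0.1046]), np.float64(0.0212)]
dial 3904 0.1244 [array([ 0.5682, -0.1048]), np.float64(0.0319)]
deck 16871 0.1045 [array([ 0.569 , -0.1051]), np.float64(0.0567)]
bar 0.146 profile by 5deg: [191, 193, 197, 201, 197, 197, 199, 200, 196, 194, 195, 196, 198, 196, 195, 195, 196, 199, 198, 194, 195, 197, 197, 248, 56, 72, 252, 231, 231, 222, 217, 244, 209, 178, 178, 154]
pointer 1.106 dial 0.96
bar 0.146 profile by 5deg: [202, 202, 210, 207, 209, 214, 202, 215, 212, 209, 218, 225, 218, 217, 226, 213, 222, 230, 228, 219, 229, 230, 226, 233, 115, 49, 223, 218, 229, 238, 245, 244, 246, 246, 242, 239]
pointer 1.116 dial 0.969
```

The dial hasn't moved (0.96 rad) and the ring is slack. I'll lower to the dial and grip it.

```bash
python3 -m handwheel '[{"tx":0,"ty":0,"tz":6,"roll":0},{"tx":0,"ty":0,"tz":6,"roll":0},{"tx":0,"ty":0,"tz":4,"roll":0},{"tx":0,"ty":0,"tz":2,"roll":0},{"tx":0,"ty":0,"tz":0,"roll":0}]'
python3 -m handwheel '[{"tx":0,"ty":0,"tz":0,"roll":0},{"tx":0,"ty":0,"tz":0,"roll":0},{"tx":0,"ty":0,"tz":0,"roll":0},{"tx":0,"ty":0,"tz":0,"roll":0},{"tx":0,"ty":0,"tz":0,"roll":0},{"tx":0,"ty":0,"tz":0,"roll":0},{"tx":0,"ty":0,"tz":0,"roll":0},{"tx":0,"ty":0,"tz":0,"roll":0}]' 55 40
python3 w.py w10
```

```text
t: 8.05
tool_pos: [0.5684, -0.1045, 0.1067]
tool_rot: [-1.195, -2.903, 0.0]
contact_force: [0.9, -0.0, 0.5]
opening: 0.0848
grip_force: 0.0
t: 8.72
tool_pos: [0.5692, -0.1049, 0.1087]
tool_rot: [1.195, 2.905, -0.0]
contact_force: [-3.3, 0.1, 5.8]
opening: 0.0624
grip_force: 44.3
8.7167 [-0.311  0.051  1.827 -0.     1.263 -1.101] [ 0.5692 -0.1049  0.1087] [ 1.1954e+00  2.9050e+00 -3.0000e-04] [ 0.033  0.56  -0.009] [-3.3  0.1  5.8]
```

```bash
python3 -m handwheel '[{"tx":0,"ty":0,"tz":0,"roll":0.06},{"tx":0,"ty":0,"tz":0,"roll":0.06},{"tx":0,"ty":0,"tz":0,"roll":0.06},{"tx":0,"ty":0,"tz":0,"roll":0.06},{"tx":0,"ty":0,"tz":0,"roll":0.06},{"tx":0,"ty":0,"tz":0,"roll":0.06},{"tx":0,"ty":0,"tz":0,"roll":0.06},{"tx":0,"ty":0,"tz":0,"roll":0.06}]'
python3 -m handwheel '[{"tx":0,"ty":0,"tz":0,"roll":0.06},{"tx":0,"ty":0,"tz":0,"roll":0.06},{"tx":0,"ty":0,"tz":0,"roll":0.06},{"tx":0,"ty":0,"tz":0,"roll":0.06},{"tx":0,"ty":0,"tz":0,"roll":0.06},{"tx":0,"ty":0,"tz":0,"roll":0.06},{"tx":0,"ty":0,"tz":0,"roll":0.06},{"tx":0,"ty":0,"tz":0,"roll":0.06},{"tx":0,"ty":0,"tz":0,"roll":0},{"tx":0,"ty":0,"tz":0,"roll":0}]'
python3 w.py w11;python3 ang.py w11 .569 -.1049 .125
```

```text
t: 9.43
tool_pos: [0.5696, -0.1046, 0.1087]
tool_rot: [1.855, 2.535, 0.001]
contact_force: [-1.6, 1.5, 4.7]
opening: 0.0625
grip_force: 44.4
t: 10.27
tool_pos: [0.57, -0.1046, 0.1087]
tool_rot: [2.4, 2.026, 0.003]
contact_force: [1.0, 1.8, 3.4]
opening: 0.0628
grip_force: 44.4
10.2667 [-3.100e-01  5.100e-02  1.827e+00  1.000e-03  1.261e+00 -1.420e-01] [ 0.57   -0.1046  0.1087] [2.3999 2.0255 0.0031] [ 0.361  0.034 -0.042] [1.  1.8 3.4]
bar 1.945 profile by 5deg: [161, 169, 159, 160, 167, 160, 160, 166, 146, 142, 159, 189, 211, 115, 67, 156, 218, 196, 212, 226, 224, 174, 164, 112, 90, 77, 79, 94, 88, 92, 84, 80, 82, 91, 75, 120]
pointer 0.17 dial -1.775
```

View pics/w11.png

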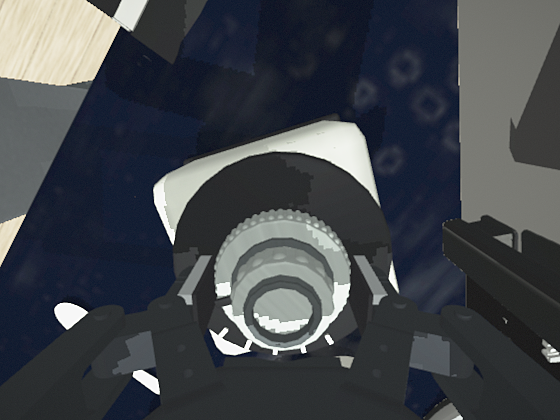

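The dial is gripped between the pads at (195,295) and (375,290), and the pointer is now at about 0.17 rad against the bar at 0.146. I'll release, rise and re-check.

```bash
python3 -m handwheel '[{"tx":0,"ty":0,"tz":0,"roll":0},{"tx":0,"ty":0,"tz":0,"roll":0},{"tx":0,"ty":0,"tz":0,"roll":0},{"tx":0,"ty":0,"tz":0,"roll":0},{"tx":0,"ty":0,"tz":0,"roll":0},{"tx":0,"ty":0,"tz":0,"roll":0}]' 85
python3 -m handwheel '[{"tx":0,"ty":0,"tz":-8,"roll":-0.1},{"tx":0,"ty":0,"tz":-8,"roll":-0.1},{"tx":0,"ty":0,"tz":-8,"roll":-0.1},{"tx":0,"ty":0,"tz":-8,"roll":-0.1},{"tx":0,"ty":0,"tz":-8,"roll":-0.1},{"tx":0,"ty":0,"tz":-5,"roll":-0.1},{"tx":0,"ty":0,"tz":0,"roll":-0.1},{"tx":0,"ty":0,"tz":0,"roll":-0.1},{"tx":0,"ty":0,"tz":0,"roll":-0.1},{"tx":0,"ty":0,"tz":0,"roll":-0.1},{"tx":0,"ty":0,"tz":0,"roll":0},{"tx":0,"ty":0,"tz":0,"roll":0}]'
python3 w.py w12;python3 meas.py w12; python3 ang.py w12 .5688 -.105 .125
```

```text
t: 10.82
tool_pos: [0.5689, -0.1048, 0.1078]
tool_rot: [-2.402, -2.025, 0.0]
contact_force: [1.1, 0.5, -0.1]
opening: 0.0849
grip_force: 0.0
t: 11.82
tool_pos: [0.5691, -0.1048, 0.153]
tool_rot: [-1.141, -2.927, 0.0]
contact_force: [0.7, 1.3, -0.4]
opening: 0.085
grip_force: 0.0
11.8167 [-0.311  0.004  1.796 -0.     1.341 -1.138] [ 0.5691 -0.1048  0.153 ] [-1.1408e+00 -2.9271e+00  1.0000e-04] [-0.023 -0.032  0.057] [ 0.7  1.3 -0.4]
neck 1115 0.1482 [array([ 0.5689, -0.1051]), np.float64(0.0153)]
ring 3248 0.1433 [array([ 0.5682, -0.1047]), np.float64(0.0212)]
dial 3008 0.1245 [array([ 0.5684, -0.1046]), np.float64(0.0318)]
deck 13590 0.1046 [array([ 0.569 , -0.1051]), np.float64(0.0567)]
bar 0.145 profile by 5deg: [165, 162, 160, 165, 160, 162, 165, 160, 161, 173, 162, 161, 163, 111, 41, 149, 163, 164, 165, 164, 165, 169, 169, 202, 244, 241, 245, 243, 243, 241, 244, 245, 245, 233, 220, 203]
pointer 0.168 dial 0.023
```

View pics/w12_r.png

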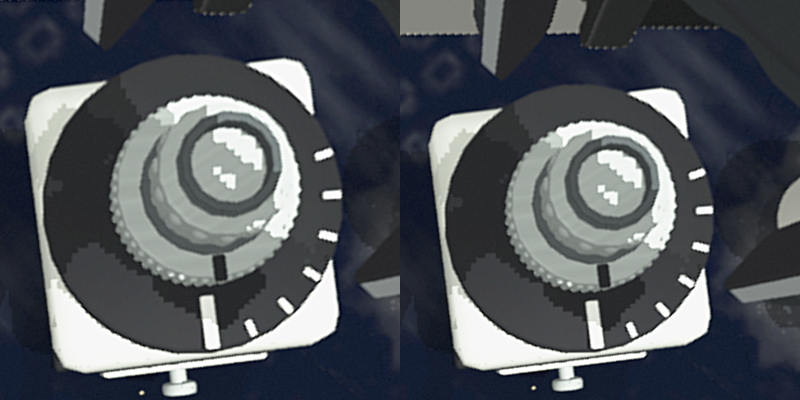

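The pointer at (220,268) stands in line with the bar at (209,321), and the dial is at about +0.02 rad. Next, re-grip the ring with some roll in reserve for tightening.

```bash
python3 -m handwheel '[{"tx":0,"ty":0,"tz":5,"roll":-0.1},{"tx":0,"ty":0,"tz":5,"roll":-0.1},{"tx":0,"ty":0,"tz":5,"roll":-0.1},{"tx":0,"ty":0,"tz":5,"roll":-0.1},{"tx":0,"ty":0,"tz":4,"roll":0},{"tx":0,"ty":0,"tz":2.5,"roll":0},{"tx":0,"ty":0,"tz":0,"roll":0},{"tx":0,"ty":0,"tz":0,"roll":0},{"tx":0,"ty":0,"tz":0,"roll":0}]'
python3 -m handwheel '[{"tx":0,"ty":0,"tz":0,"roll":0},{"tx":0,"ty":0,"tz":0,"roll":0},{"tx":0,"ty":0,"tz":0,"roll":0},{"tx":0,"ty":0,"tz":0,"roll":0},{"tx":0,"ty":0,"tz":0,"roll":0},{"tx":0,"ty":0,"tz":0,"roll":0},{"tx":0,"ty":0,"tz":0,"roll":0},{"tx":0,"ty":0,"tz":0,"roll":0},{"tx":0,"ty":0,"tz":0,"roll":0},{"tx":0,"ty":0,"tz":0,"roll":0}]' 30 80
python3 -c "
from station import ctrl;o=ctrl.get_obs();print(o['wrist_torque'],o['q'][5])"
```

```text
t: 12.62
tool_pos: [0.5693, -0.1048, 0.1269]
tool_rot: [0.534, 3.095, -0.0]
contact_force: [-0.9, 1.3, 0.7]
opening: 0.0851
grip_force: 0.0
t: 13.45
tool_pos: [0.5691, -0.1052, 0.1274]
tool_rot: [0.533, 3.096, -0.002]
contact_force: [-3.9, -1.4, 5.5]
opening: 0.0406
grip_force: 80.6
[-0.3029001   0.69298675 -0.02575173] -1.5405212762404434
```

```bash
cat > s.py <<'E'
from station import ctrl;o=ctrl.get_obs();print("T",o['wrist_torque'].round(3),"q6",o['q'][5].round(4),"F",o['contact_force'].round(1),o['opening'].round(4))
E
python3 -m handwheel '[{"tx":0,"ty":0,"tz":0,"roll":0.04},{"tx":0,"ty":0,"tz":0,"roll":0.04},{"tx":0,"ty":0,"tz":0,"roll":0.04},{"tx":0,"ty":0,"tz":0,"roll":0.04},{"tx":0,"ty":0,"tz":0,"roll":0.02},{"tx":0,"ty":0,"tz":0,"roll":0.02},{"tx":0,"ty":0,"tz":0,"roll":0},{"tx":0,"ty":0,"tz":0,"roll":0}]' >/dev/null; python3 s.py
python3 -m handwheel '[{"tx":0,"ty":0,"tz":0,"roll":0.02},{"tx":0,"ty":0,"tz":0,"roll":0},{"tx":0,"ty":0,"tz":0,"roll":0.02},{"tx":0,"ty":0,"tz":0,"roll":0},{"tx":0,"ty":0,"tz":0,"roll":0.02},{"tx":0,"ty":0,"tz":0,"roll":0},{"tx":0,"ty":0,"tz":0,"roll":0.02},{"tx":0,"ty":0,"tz":0,"roll":0},{"tx":0,"ty":0,"tz":0,"roll":0}]'>/dev/null; python3 s.py
```

```text
Traceback (most recent call last):
  File "s.py", line 1, in <module>
    from station import ctrl;o=ctrl.get_obs();print("T",o['wrist_torque'].round(3),"q6",o['q'][5].round(4),"F",o['contact_force'].round(1),o['opening'].round(4))
                                                                                                                                           ^^^^^^^^^^^^^^^^^^
AttributeError: 'float' object has no attribute 'round'
Traceback (most recent call last):
  File "s.py", line 1, in <module>
    from station import ctrl;o=ctrl.get_obs();print("T",o['wrist_torque'].round(3),"q6",o['q'][5].round(4),"F",o['contact_force'].round(1),o['opening'].round(4))
                                                                                                                                           ^^^^^^^^^^^^^^^^^^
AttributeError: 'float' object has no attribute 'round'
```

```bash
sed -i "s/,o\['opening'\].round(4)//" s.py; python3 s.py
python3 -m handwheel '[{"tx":0,"ty":0,"tz":0,"roll":0.02},{"tx":0,"ty":0,"tz":0,"roll":0},{"tx":0,"ty":0,"tz":0,"roll":0}]'>/dev/null; python3 s.py
python3 -m handwheel '[{"tx":0,"ty":0,"tz":0,"roll":0.02},{"tx":0,"ty":0,"tz":0,"roll":0},{"tx":0,"ty":0,"tz":0,"roll":0}]'>/dev/null; python3 s.py
python3 -m handwheel '[{"tx":0,"ty":0,"tz":0,"roll":0.02},{"tx":0,"ty":0,"tz":0,"roll":0},{"tx":0,"ty":0,"tz":0,"roll":0}]'>/dev/null; python3 s.py
```

```text
T [-0.235  0.625 -0.066] q6 -1.2606 F [-3.8 -0.9  5.3]
T [-0.176  0.594  0.03 ] q6 -1.2405 F [-2.6 -0.3  5.1]
T [-0.161  0.669  0.072] q6 -1.2206 F [-3.3 -0.6  5.2]
T [-0.167  0.566  0.021] q6 -1.2006 F [-3.3  0.   5. ]
```

```bash

python3 -m handwheel '[{"tx":0,"ty":0,"tz":0,"roll":0.02},{"tx":0,"ty":0,"tz":0,"roll":0}]'>/dev/null; python3 s.py
python3 -m handwheel '[{"tx":0,"ty":0,"tz":0,"roll":0.02},{"tx":0,"ty":0,"tz":0,"roll":0}]'>/dev/null; python3 s.py
python3 -m handwheel '[{"tx":0,"ty":0,"tz":0,"roll":0.02}]'>/dev/null; python3 s.py
python3 -m handwheel '[{"tx":0,"ty":0,"tz":0,"roll":0}]'>/dev/null; python3 s.py
python3 w.py w13; python3 ang.py w13 .5688 -.105 .125
```

```text
T [-0.185  0.578  0.069] q6 -1.1802 F [-2.3  0.4  5.2]
T [-0.181  0.601  0.033] q6 -1.1602 F [-2.  -1.2  5.2]
T [-0.154  0.608  0.264] q6 -1.1409 F [-2.5  0.4  5.3]
T [-0.238  0.599  0.032] q6 -1.1402 F [-2.9 -0.2  5. ]
16.1167 [-3.110e-01  3.000e-02  1.815e+00 -1.000e-03  1.296e+00 -1.140e+00] [ 0.5692 -0.105   0.1274] [ 1.1375e+00  2.9280e+00 -7.0000e-04] [-0.238  0.599  0.032] [-2.9 -0.2  5. ]
bar 0.147 profile by 5deg: [177, 174, 176, 224, 210, 233, 224, 211, 225, 241, 236, 232, 221, 117, 44, 157, 174, 175, 176, 150, 146, 145, 141, 119, 90, 54, 43, 50, 83, 103, 201, 199, 211, 178, 139, 114]
pointer 1.223 dial 1.075
```

```bash

python3 -m handwheel '[{"tx":0,"ty":0,"tz":0,"roll":0.02},{"tx":0,"ty":0,"tz":0,"roll":0},{"tx":0,"ty":0,"tz":0,"roll":0.02}]'>/dev/null; python3 s.py
python3 -m handwheel '[{"tx":0,"ty":0,"tz":0,"roll":0}]'>/dev/null; python3 s.py
python3 -m handwheel '[{"tx":0,"ty":0,"tz":0,"roll":0.02}]'>/dev/null; python3 s.py
python3 -m handwheel '[{"tx":0,"ty":0,"tz":0,"roll":0}]'>/dev/null; python3 s.py
python3 -m handwheel '[{"tx":0,"ty":0,"tz":0,"roll":0.02}]'>/dev/null; python3 s.py
python3 -m handwheel '[{"tx":0,"ty":0,"tz":0,"roll":0}]'>/dev/null; python3 s.py
```

```text
T [-0.185  0.549  0.285] q6 -1.101 F [-3.1 -0.2  6.2]
T [-0.182  0.515  0.075] q6 -1.1003 F [-3.5 -0.7  5.2]
T [-0.141  0.586  0.357] q6 -1.0811 F [-3.2 -0.   5.5]
T [-0.131  0.59   0.125] q6 -1.0804 F [-3.3 -0.3  5.6]
T [-0.091  0.544  0.426] q6 -1.0612 F [-2.  -0.5  5. ]
T [-0.179  0.554  0.146] q6 -1.0605 F [-3.2 -0.8  5.1]
```

```bash

python3 -m handwheel '[{"tx":0,"ty":0,"tz":0,"roll":0.02}]'>/dev/null; python3 s.py
python3 -m handwheel '[{"tx":0,"ty":0,"tz":0,"roll":0}]'>/dev/null; python3 s.py
python3 -m handwheel '[{"tx":0,"ty":0,"tz":0,"roll":0.01}]'>/dev/null; python3 s.py
python3 -m handwheel '[{"tx":0,"ty":0,"tz":0,"roll":0}]'>/dev/null; python3 s.py
```

```text
T [-0.169  0.578  0.381] q6 -1.0412 F [-2.6 -0.9  5.8]
T [-0.161  0.555  0.184] q6 -1.0405 F [-2.6 -0.2  5.2]
T [-0.185  0.516  0.479] q6 -1.0313 F [-2.9 -0.7  5.3]
T [-0.149  0.554  0.259] q6 -1.031 F [-2.9 -0.2  5.7]
```

```bash

python3 -m handwheel '[{"tx":0,"ty":0,"tz":0,"roll":0.015}]'>/dev/null; python3 s.py
python3 -m handwheel '[{"tx":0,"ty":0,"tz":0,"roll":0}]'>/dev/null; python3 s.py
python3 -m handwheel '[{"tx":0,"ty":0,"tz":0,"roll":0.015}]'>/dev/null; python3 s.py
python3 -m handwheel '[{"tx":0,"ty":0,"tz":0,"roll":0}]'>/dev/null; python3 s.py
python3 -m handwheel '[{"tx":0,"ty":0,"tz":0,"roll":0}]'>/dev/null; python3 s.py
```

```text
T [-0.131  0.536  0.452] q6 -1.0163 F [-3.  -0.9  4.6]
T [-0.142  0.551  0.224] q6 -1.0158 F [-2.1 -0.1  6.8]
T [-0.17   0.505  0.459] q6 -1.0013 F [-2.8 -0.8  4.8]
T [-0.061  0.544  0.205] q6 -1.0008 F [-3.4 -0.1  6.6]
T [-0.17   0.527  0.263] q6 -1.0011 F [-2.8  1.   5.2]
```

```bash

python3 -m handwheel '[{"tx":0,"ty":0,"tz":0,"roll":0.02}]'>/dev/null; python3 s.py
python3 -m handwheel '[{"tx":0,"ty":0,"tz":0,"roll":0}]'>/dev/null; python3 s.py
python3 -m handwheel '[{"tx":0,"ty":0,"tz":0,"roll":0.02}]'>/dev/null; python3 s.py
python3 -m handwheel '[{"tx":0,"ty":0,"tz":0,"roll":0}]'>/dev/null; python3 s.py
```

```text
T [-0.097  0.578  0.459] q6 -0.9814 F [-2.8  0.4  5. ]
T [-0.128  0.491  0.262] q6 -0.9807 F [-2.9  0.2  5.1]
T [-0.137  0.512  0.529] q6 -0.9614 F [-2.  -0.6  5.9]
T [0.025 0.419 0.22 ] q6 -0.9606 F [-2.3 -0.2  3.8]
```

```bash

python3 -m handwheel '[{"tx":0,"ty":0,"tz":0,"roll":0.02}]'>/dev/null; python3 s.py
python3 -m handwheel '[{"tx":0,"ty":0,"tz":0,"roll":0}]'>/dev/null; python3 s.py
python3 -m handwheel '[{"tx":0,"ty":0,"tz":0,"roll":0.02}]'>/dev/null; python3 s.py
python3 -m handwheel '[{"tx":0,"ty":0,"tz":0,"roll":0}]'>/dev/null; python3 s.py
python3 w.py w14; python3 meas.py w14; python3 ang.py w14 .5688 -.105 .125
```

```text
T [-0.065  0.587  0.512] q6 -0.9414 F [-2.9 -0.1  5. ]
T [-0.214  0.599  0.295] q6 -0.9408 F [-2.9 -0.3  5.3]
T [0.114 0.632 0.5  ] q6 -0.9216 F [-3.   1.1  5.2]
T [-0.264  0.581  0.312] q6 -0.9209 F [-3.8 -0.6  6.2]
18.25 [-0.31   0.03   1.815 -0.     1.296 -0.921] [ 0.5694 -0.1048  0.1276] [ 1.4506e+00  2.7858e+00 -4.0000e-04] [-0.264  0.581  0.312] [-3.8 -0.6  6.2]
neck 1987 0.1482 [array([ 0.569 , -0.1049]), np.float64(0.0154)]
ring 4699 0.1433 [array([ 0.5685, -0.1032]), np.float64(0.0236)]
dial 2893 0.1245 [array([ 0.5684, -0.104 ]), np.float64(0.0314)]
deck 14218 0.1046 [array([ 0.569 , -0.1049]), np.float64(0.0566)]
bar 0.147 profile by 5deg: [174, 173, 167, 172, 171, 168, 173, 181, 163, 170, 171, 166, 171, 100, 43, 155, 166, 146, 144, 143, 133, 108, 77, 41, 41, 58, 86, 121, 201, 237, 202, 172, 149, 119, 105, 97]
pointer 1.022 dial 0.875
```

```bash

python3 -m handwheel '[{"tx":0,"ty":0,"tz":0,"roll":0.02}]'>/dev/null; python3 s.py
python3 -m handwheel '[{"tx":0,"ty":0,"tz":0,"roll":0}]'>/dev/null; python3 s.py
python3 -m handwheel '[{"tx":0,"ty":0,"tz":0,"roll":0.02}]'>/dev/null; python3 s.py
python3 -m handwheel '[{"tx":0,"ty":0,"tz":0,"roll":0}]'>/dev/null; python3 s.py
```

```text
T [0.005 0.506 0.511] q6 -0.9017 F [-1.6  0.3  4.7]
T [-0.123  0.529  0.36 ] q6 -0.901 F [-1.4  0.   6.8]
T [-0.122  0.567  0.655] q6 -0.8818 F [-4.1 -0.1  6.5]
T [-0.077  0.57   0.381] q6 -0.8811 F [-3.  -0.4  5.7]
```

```bash

python3 -m handwheel '[{"tx":0,"ty":0,"tz":0,"roll":0.01}]'>/dev/null; python3 s.py
python3 -m handwheel '[{"tx":0,"ty":0,"tz":0,"roll":0}]'>/dev/null; python3 s.py
python3 -m handwheel '[{"tx":0,"ty":0,"tz":0,"roll":0}]'>/dev/null; python3 s.py
```

```text
T [-0.077  0.56   0.706] q6 -0.872 F [-3.6 -0.3  6.4]
T [-0.068  0.554  0.479] q6 -0.8716 F [-3.2  0.1  7.2]
T [-0.137  0.544  0.48 ] q6 -0.8717 F [-3.2  0.3  7. ]
```

The moment while turning is now about 0.65 Nm, which is firm. Release and rise.

```bash
python3 -m handwheel '[{"tx":0,"ty":0,"tz":0,"roll":0},{"tx":0,"ty":0,"tz":0,"roll":0},{"tx":0,"ty":0,"tz":0,"roll":0},{"tx":0,"ty":0,"tz":0,"roll":0},{"tx":0,"ty":0,"tz":0,"roll":0},{"tx":0,"ty":0,"tz":0,"roll":0}]' 85
python3 -m handwheel '[{"tx":0,"ty":0,"tz":-8,"roll":0},{"tx":0,"ty":0,"tz":-15,"roll":0},{"tx":0,"ty":0,"tz":-20,"roll":0},{"tx":0,"ty":0,"tz":-20,"roll":0},{"tx":0,"ty":0,"tz":0,"roll":0},{"tx":0,"ty":0,"tz":0,"roll":0},{"tx":0,"ty":0,"tz":0,"roll":0}]'
python3 w.py w15; python3 ang.py w15 .5688 -.105 .125
python3 - <<'E'
from h import *
# how far the ring sprang back: flute texture rotation about the axis, last grip picture can't show it; check bystanders instead
a=np.load("pics/scene.npz")["im"];b,_=optics.get_image("scene")
d=cv2.absdiff(a,b).max(2)
for n,(x,y,w,h) in dict(mug=(380,220,45,60),jar=(365,285,70,65),spoon=(290,305,70,20),hopper=(178,162,38,48)).items(): print(n,(d[y:y+h,x:x+w]>50).mean().round(3))
E
```

```text
t: 19.38
tool_pos: [0.5691, -0.1047, 0.1264]
tool_rot: [-1.521, -2.749, -0.0]
contact_force: [1.2, -0.1, -0.9]
opening: 0.0851
grip_force: 0.0
t: 19.97
tool_pos: [0.5688, -0.1047, 0.1891]
tool_rot: [-1.521, -2.748, 0.0]
contact_force: [-0.9, 0.3, -0.3]
opening: 0.0852
grip_force: 0.0
19.9667 [-0.311 -0.028  1.765 -0.     1.405 -0.871] [ 0.5688 -0.1047  0.1891] [-1.5208e+00 -2.7484e+00  2.0000e-04] [-0.008 -0.006  0.034] [-0.9  0.3 -0.3]
bar 0.149 profile by 5deg: [163, 163, 157, 160, 212, 216, 183, 159, 155, 161, 160, 156, 161, 92, 38, 167, 220, 243, 246, 244, 241, 247, 244, 243, 246, 239, 244, 245, 245, 246, 246, 247, 247, 247, 239, 226]
pointer 0.158 dial 0.01
mug 0.0
jar 0.0
spoon 0.0
hopper 0.0
```

The dial is at +0.01 rad, the bystanders haven't moved, and the gripper is clear. I'll hand it in.

```bash
python3 -c "
from station import ctrl;print(ctrl.finish_job())"
```

```text
the job is handed in; nothing more can be done
None
```

I handed the job in at about 20 s, no verdict shown: lock ring slackened, dial turned to within about 0.01 rad of the long bar, ring retightened to about 0.65 Nm (one noisy reading of 0.71); the hopper, mug, jar and spoon unmoved in the camera check, but the force left on the washer could not be measured.

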